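Lift the tray out of the jewelry box for a look underneath

ROBOT

A 6-joint arm with a two-finger parallel gripper is mounted at the origin on the work surface. World frame = base frame: x ahead of the robot, y to its left, z up, the work surface at z = 0. Lengths are in m, angles in degrees, forces in N, time in s.
With the tool pointing down it reaches from about 0.35 to 0.8 m from the base axis. Payload 7.3 kg.
Tool frame: the origin (TCP) lies midway between the tips of the shut fingers; the grasp point (between the pads) lies ctrl.grip_depth behind it (ctrl.grip_depth is the distance from the TCP to the grasp point, in m); y points along the fingers, z is the direction in which the jaws open and shut, and the axes are right-handed (so a half turn about y gives the same grasp; the last joint's range is limited). The gripper opens to 85 mm and grips with 20 to 120 N. Pads are 22 mm wide; open, the fingers measure 114 mm over their backs; the gripper's body (76 mm by 85 mm) begins 54 mm behind the grasp point. The pads swing forward as they close: fully open they stand 13 mm farther back than shut.
Start: joints at [65.776, 19.595, 87.324, -0, 73.075, -8.365], TCP at [0.143, 0.505, 0.204] pointing down, gripper open.
Joint ranges: [-145.02, 145.02], [-44.19, 115.74], [2.07, 154.8], [-57.11, 237.11], [16.16, 152.29], [-177.93, 177.93]. Speed limits (degrees/s): [147.25, 147.25, 180, 180, 180, 180].

INTERFACE

Orientations are given as a 3x3 rotation matrix whose columns are the frame's x, y, z axes.
In Python, from bench import monitor, get_image, camera_params, ctrl gives the robot as it stands.
- The arm moves only by the tool play_rows, never from a script. Its argument "rows" is one flat list of numbers, 5 for each row, row after row: the gripper command: -1 is fully open, 1 is shut, values between are in proportion, then the shift along the world's x, y, z in m, then the turn about the world's z in degrees. A call has exactly 5 rows; each row shifts and turns the pose as measured when the row begins; what a row does not reach is not made up. A row lasts 1/10 s, in which the tool goes at most 50 mm and 8.59 degrees, less where a joint would pass 70% of its speed; a pose out of reach is approached as far as the arm can. A call with a gripper value outside its range is refused whole. The fingers move at their own pace and stop on an object; the grip force is fixed at half the most. Time passes only in rows, so rows that do not move let the fingers close, or fill a call up. It gives the time, the measured TCP pose, the force and the opening at its end, in the units of the state.
- monitor.get_obs(): the state, without advancing time (a new reading comes with each control period).
- get_image(name): name is "scene" or "top" or "wrist"; returns the picture (420x560x3 uint8, red, green, blue); there is no depth.
- camera_params(name): a dict with "camera_matrix" (3x3 intrinsics, pixels), "dist_coeffs" ([k1, k2, p1, p2, k3] as OpenCV has them; the pictures are not rectified), "origin" and "attitude" of the camera in the world. Camera axes: x right, y down, z forward; pixel columns grow to the right and rows downward; lengths in m; the calibration is good to about 2 mm. A picture is of the moment at which its call begins: read the wrist's pose just before it. camera_params takes no time and is no camera call; for the wrist camera it gives the pose at the moment of the call.
- ctrl.sign_off(): hands the job in, once; it reports no verdict.
The state is a dict: "time": time; "qpos": joint angles; "joint_velocities": joint speeds; "effort": joint torques, N m; "tcp_pos": TCP position; "orientation": TCP orientation; "force": force on the tool from outside, world axes, zero at the start; "torque": the same for the moment, N m; "grip_width": finger opening in m.
Only numpy, scipy, OpenCV 4.12 (cv2) and the standard library are available. Lean on these libraries where they do the work, as an engineer would, in place of code of your own. Each camera call takes 0.05 s, during which the arm holds its last target. There are 200 camera calls.

TASK

Take the loose lid off the mahogany jewelry box and set it down, without dropping it, right way up in the middle of the green mat. Then lift the inner tray out by its brass handle, keeping it level so that the bangle stays in it, and finish holding it level and still in the gripper straight above the open box, its underside about 10 cm clear of the box's rim, so that the officer can look under it with the mirror. Leave the box where it stands and do not disturb the other things on the table.

Things in the scene. Friction and masses are not known exactly. Their poses are not given: they have to be found in the camera images.
- box: Dark mahogany jewelry box, loose, 1.6 kg, lidded at the start; outside 180 (own x) x 130 (own y) x 80 mm high, walls 10 mm, inside 160 x 110 mm. Origin: centre of its underside, z up; rim 80 mm above it. Ledges inside carry the tray, its underside 30 mm above the box's origin.
- lid: Loose mahogany lid, 0.2-0.4 kg, 196 (own x) x 146 mm (own y): 10 mm slab, its top 22 mm above the origin, with a 12 mm skirt outside the box's walls (3 mm clearance). No hinge or catch: lifts straight off. Origin: centre of the skirt's lower edge, z up; 68 mm above the box's origin when on, at the mat's top when laid there.
- lid_handle (a point): Middle of the lid's brass bar handle, 48 mm above the lid's origin, axes as the lid's. The bar is 14 mm thick (x), 74 mm long (y), 14 mm high (41 to 55 mm above the lid's origin), on two posts 30 mm either side of the middle; pinch it across its 14 mm.
- tray: Loose jewelry tray, blue lining, 0.2-0.4 kg, 154 (own x) x 104 mm (own y), walls 18 mm high, floor 4 mm; sits in the box with 3 mm clearance all round, axes roughly as the box's, hidden under the lid at the start. Origin: centre of its underside, z up. Lifts straight out.
- tray_handle (a point): Grip point of the tray's handle, 39 mm above the tray's origin, axes as the tray's. The handle is an upright solid brass plate in the tray's middle, 12 mm thick (x), 70 mm long (y), from the floor up to 46 mm above the tray's origin, 4 mm below the box's rim while in the box; pinch it across its 12 mm.
- bangle: Loose copper-coloured bangle (ring, 58 mm outside, 48 mm inside, 9 mm high, 40 g) lying flat on the tray's floor on the +x side of the handle plate. Origin at the centre of its underside.
- mat: Green inspection mat fixed to the table, 260 mm (own x) by 210 mm (own y), 4 mm thick. Origin at the centre of its underside, z up; its top is 4 mm above the table.
- doorknob: Hollow brass doorknob standing on its round rose, 62 mm across, 65 mm high, on the table beyond the box and mat. Bystander.
- cap_a: Chrome hubcap center cap, 62 mm across, 23 mm high, on the table beyond the box and mat. Bystander.
- cap_b: Second chrome hubcap center cap, like the first. Bystander.
- mirror: Steel inspection mirror on a telescoping handle, 255 mm long lying along own x, 52 mm mirror head at +x, 16 mm high; origin under the handle 100 mm from its butt end; at the right side of the table. Bystander.
- torch: Pocket torch lying along own x, 140 mm long, 40 mm high, at the left side of the table. Bystander.
Mind the look-alikes: they are no part of the job. Leave any orange look-alike of the box alone.

How it is judged:
By the outcome, as a careful person would: the job done as asked, in the order asked, and still so for the second after the job is handed in, while the arm keeps its last pose, push and grip.
It also fails if it takes over 67 s, if anything falls off the work surface, if the arm or the gripper's body presses on something with over 40 N, if the wrist force passes 120 N, or if a joint passes its speed limit or range.

## Working session

There is one attempt and no reset: what is moved stays moved. The work goes in short steps, Python scripts to look and compute and a tool call to move; the robot and the scene stay as the last step left them, time stands still between calls to the robot, and variables do not carry over. Pictures are saved under pics/ and viewed, about 8 in all and at most 12, crops included, and the job is handed in when it is done.

Besides the shell and the picture viewer there is one more tool, called by a JSON object that holds its "fn" and its "kwargs", one argument or row to a line. play_rows: Moves the arm, as the interface text tells. Its arguments: {"type":"object","properties":{"rows":{"type":"array","items":{"type":"number"}}},"required":["rows"]}

```bash
mkdir -p pics; python3 - <<'E'
from bench import monitor,get_image,camera_params,ctrl
import cv2,numpy as np
np.set_printoptions(precision=4,suppress=True)
print(ctrl.grip_depth)
o=monitor.get_obs(); print(o['time'],o['tcp_pos'],o['orientation'],o['force'],o['grip_width'])
for n in ['scene','top']:
    im=get_image(n); cv2.imwrite(f'pics/{n}0.png',im[:,:,::-1]); p=camera_params(n); print(n,p)
E
```

```text
0.0187
0.0 [0.1433 0.5046 0.2035] [[ 0.9619 -0.0006  0.2733]
 [-0.2733 -0.0014  0.9619]
 [-0.0002 -1.     -0.0016]] [-0.3356 -0.5965 -0.0326] 0.08538502770513985
scene {'camera_matrix': array([[482.5326,   0.    , 275.8346],
       [  0.    , 482.5326, 206.3746],
       [  0.    ,   0.    ,   1.    ]]), 'dist_coeffs': array([-0.0084,  0.    ,  0.    ,  0.    ,  0.    ]), 'origin': array([ 1.3625, -0.2731,  1.0105]), 'attitude': array([[ 0.2934,  0.6796, -0.6723],
       [ 0.956 , -0.2035,  0.2115],
       [ 0.0069, -0.7048, -0.7094]])}
top {'camera_matrix': array([[387.4013,   0.    , 281.3502],
       [  0.    , 387.4013, 209.192 ],
       [  0.    ,   0.    ,   1.    ]]), 'dist_coeffs': array([0.0175, 0.    , 0.    , 0.    , 0.    ]), 'origin': array([0.2629, 0.0002, 1.2255]), 'attitude': array([[ 0.0192, -0.9814,  0.191 ],
       [-0.9997, -0.0159,  0.019 ],
       [-0.0157, -0.1913, -0.9814]])}
```

View pics/top0.png

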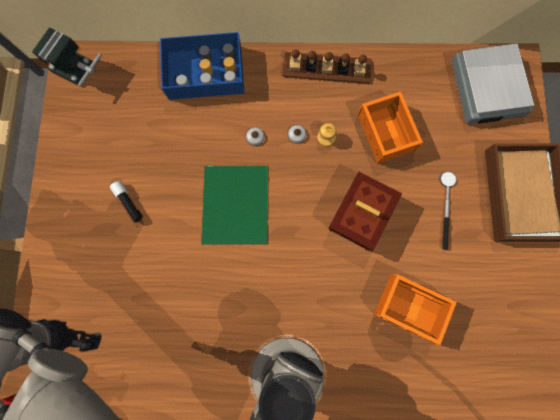

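View pics/scene0.png

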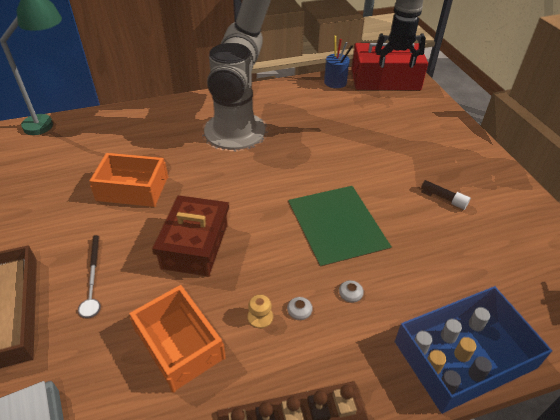

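The top view shows the mahogany box at about (366,211) with its brass bar running from (357,203) to (381,215), and the mat at about (235,205). The orange boxes are the look-alikes. Next I'll measure these.

```bash
cat > h.py <<'E'
from bench import monitor,get_image,camera_params,ctrl
import cv2,numpy as np
np.set_printoptions(precision=4,suppress=True)
def cast(p,uv,z):
    n=cv2.undistortPoints(np.array(uv,float).reshape(-1,1,2),p['camera_matrix'],p['dist_coeffs']).reshape(-1,2)
    d=np.c_[n,np.ones(len(n))]@p['attitude'].T
    o=p['origin']; return o+d*((z-o[2])/d[:,2])[:,None]
def mask(im,lo,hi,roi):
    h=cv2.cvtColor(im,cv2.COLOR_RGB2HSV); m=cv2.inRange(h,lo,hi); k=np.zeros_like(m); x0,y0,x1,y1=roi; k[y0:y1,x0:x1]=m[y0:y1,x0:x1]
    c=max(cv2.findContours(k,cv2.RETR_EXTERNAL,cv2.CHAIN_APPROX_NONE)[0],key=cv2.contourArea); return c
def rect(P):
    (c,s,a)=cv2.minAreaRect((P[:,:2]*1000).astype(np.float32)); return np.array(c)/1000,np.array(s),a
E
python3 - <<'E'
from h import *
for n,rm,rb in [('top',(190,150,285,260),(345,190,395,230)),('scene',(280,180,395,270),(160,200,220,235))]:
    im=cv2.imread(f'pics/{n}0.png')[:,:,::-1].copy(); p=camera_params(n)
    c=mask(im,(50,80,30),(90,255,255),rm); print(n,'mat',rect(cast(p,c,0.004)))
    c=mask(im,(18,90,110),(35,255,255),rb); 
    for z in (.116,.123): print('bar',cv2.contourArea(c),z,rect(cast(p,c,z)))
    roi=(325,168,408,255) if n=='top' else (150,195,232,275)
    h=cv2.cvtColor(im,cv2.COLOR_RGB2HSV)
    c=mask(im,(0,120,10),(9,255,110),roi)
    print('lid px',cv2.contourArea(c),cv2.boundingRect(c)); 
    ap=cv2.approxPolyDP(cv2.convexHull(c),3,True).reshape(-1,2); print(np.c_[ap,cast(p,ap,0.09)[:,:2]])
E
```

```text
top mat (array([0.5162, 0.1742]), array([253.9441, 207.8722]), 0.991978108882904)
bar 85.5 0.116 (array([ 0.4865, -0.2286]), array([71.654 , 14.7851]), 63.36013412475586)
bar 85.5 0.123 (array([ 0.485 , -0.2272]), array([71.2019, 14.6918]), 63.36014175415039)
lid px 3107.0 (329, 172, 72, 79)
[[358.     172.       0.6025  -0.208 ]
 [400.     193.       0.5389  -0.3318]
 [372.     250.       0.3671  -0.2442]
 [329.     228.       0.4296  -0.1196]]
scene mat (array([0.5192, 0.1756]), array([257.0523, 206.6485]), 1.0837143659591675)
bar 0.0 0.116 (array([ 0.4863, -0.2222]), array([0., 0.]), 0.0)
bar 0.0 0.123 (array([ 0.4932, -0.2226]), array([0., 0.]), 0.0)
lid px 4250.5 (153, 196, 76, 79)
[[177.     196.       0.3739  -0.2467]
 [228.     204.       0.4444  -0.1198]
 [226.     227.       0.5248  -0.1438]
 [209.     274.       0.6597  -0.2157]
 [162.     269.       0.6131  -0.3197]
 [153.     245.       0.5319  -0.3311]]
```

{"fn": "play_rows", "kwargs": {
  "rows": [-1,0.031,-0.031,0.006,-5,-1,0.031,-0.031,0.006,-5,-1,0.031,-0.031,0.006,-5,-1,0.031,-0.031,0.006,-5,-1,0.031,-0.031,0.006,-5]
}}

```text
time: 0.6
tcp_pos: [0.2976, 0.3462, 0.2314]
orientation: [[0.753, -0.006, 0.658], [-0.658, -0.003, 0.753], [-0.002, -1.0, -0.007]]
force: [0.9, 0.4, 0.1]
grip_width: 0.0853
```

{"fn": "play_rows", "kwargs": {
  "rows": [-1,0.031,-0.031,0.006,-5,-1,0.031,-0.031,0.006,-5,-1,0.031,-0.031,0.006,-5,-1,0.031,-0.031,0.006,-5,-1,0.031,-0.031,0.006,-5]
}}

```text
time: 1.1
tcp_pos: [0.4566, 0.1832, 0.2616]
orientation: [[0.387, -0.009, 0.922], [-0.922, -0.001, 0.387], [-0.003, -1.0, -0.009]]
force: [-0.7, -0.0, -0.1]
grip_width: 0.0855
```

{"fn": "play_rows", "kwargs": {
  "rows": [-1,0.005,-0.041,0,-5,-1,0.005,-0.041,0,-5,-1,0.004,-0.041,0,-5,-1,0.003,-0.041,0,-5,-1,0.003,-0.041,0,-5]
}}

```text
time: 1.6
tcp_pos: [0.4794, -0.0301, 0.2599]
orientation: [[-0.058, -0.01, 0.998], [-0.998, 0.004, -0.058], [-0.003, -1.0, -0.01]]
force: [1.6, 0.4, -0.2]
grip_width: 0.0853
```

{"fn": "play_rows", "kwargs": {
  "rows": [-1,0.003,-0.041,0,-5,-1,0.002,-0.041,0,-5,-1,0.002,-0.041,0,-5,-1,0.0,-0.035,0,-4,-1,0.0,-0.02,0,-2]
}}

```text
time: 2.1
tcp_pos: [0.4844, -0.218, 0.2579]
orientation: [[-0.43, -0.011, 0.903], [-0.903, 0.009, -0.43], [-0.004, -1.0, -0.014]]
force: [-0.2, -0.2, -0.2]
grip_width: 0.0853
```

```bash
python3 - <<'E'
from h import *
o=monitor.get_obs(); p=camera_params('wrist'); im=get_image('wrist'); cv2.imwrite('pics/w1.png',im[:,:,::-1])
np.savez('w1.npz',**p); R=o['orientation']; print(o['time'],o['tcp_pos'],np.degrees(np.arctan2(R[1,2],R[0,2])),p['origin'])
c=mask(im,(18,80,60),(35,255,255),(0,0,560,420)); print(cv2.contourArea(c),cv2.boundingRect(c))
for z in (.116,.123): print(rect(cast(p,c,z)))
E
```

```text
2.1 [ 0.4844 -0.218   0.2579] -25.488241218233615 [ 0.5206 -0.1492  0.4288]
1924.5 (413, 0, 70, 42)
(array([ 0.6969, -0.1341]), array([35.0465, 64.6228]), 65.64421081542969)
(array([ 0.693 , -0.1344]), array([34.2623, 63.1767]), 65.64421081542969)
```

View pics/w1.png

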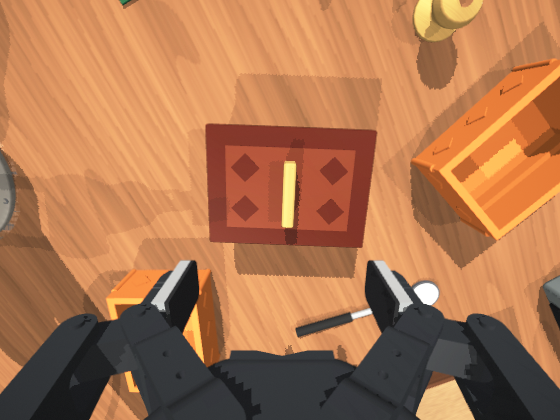

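The wrist view shows the lid with the bar at about (290,194). My mask picked up the doorknob at the upper right instead, so I'll re-measure using a restricted area.

```bash
python3 - <<'E'
from h import *
p=np.load('w1.npz'); im=cv2.imread('pics/w1.png')[:,:,::-1].copy()
c=mask(im,(18,80,100),(35,255,255),(270,145,310,240)); print(cv2.contourArea(c),cv2.boundingRect(c))
print('bar top',rect(cast(p,c,.123)))
c=mask(im,(0,120,40),(9,255,255),(195,110,390,255)); print(cv2.contourArea(c),cv2.boundingRect(c))
ap=cv2.approxPolyDP(cv2.convexHull(c),6,True).reshape(-1,2);P=cast(p,ap,.09)[:,:2];print(P,P.mean(0),rect(cast(p,c,.09)))
E
```

```text
710.5 (282, 161, 14, 67)
bar top (array([ 0.4884, -0.2242]), array([74.8131, 13.018 ]), 62.54486846923828)
18907.5 (206, 124, 171, 124)
[[ 0.4358 -0.1169]
 [ 0.6051 -0.2046]
 [ 0.54   -0.3343]
 [ 0.3684 -0.2446]] [ 0.4873 -0.2251] (array([ 0.4878, -0.2253]), array([146.3009, 195.3087]), 62.41337203979492)
```

{"fn": "play_rows", "kwargs": {
  "rows": [-1,0.002,-0.004,-0.02,-1,-1,0.001,-0.002,-0.03,-1,-1,0,0,-0.03,0,-1,0,0,-0.03,0,-1,0,0,-0.01,0]
}}

```text
time: 2.65
tcp_pos: [0.4869, -0.2276, 0.134]
orientation: [[-0.467, -0.009, 0.884], [-0.884, 0.008, -0.467], [-0.002, -1.0, -0.012]]
force: [0.1, 0.6, -0.5]
grip_width: 0.0852
```

{"fn": "play_rows", "kwargs": {
  "rows": [-1,0.001,0.003,-0.018,0,-1,0,0,-0.012,0,-1,0,0,-0.004,0,-1,0,0,0,0,-1,0,0,0,0]
}}

```text
time: 3.15
tcp_pos: [0.4888, -0.2242, 0.0999]
orientation: [[-0.466, -0.009, 0.885], [-0.885, 0.007, -0.466], [-0.002, -1.0, -0.011]]
force: [-1.2, -0.3, 0.0]
grip_width: 0.0855
```

{"fn": "play_rows", "kwargs": {
  "rows": [1,0,0,0,0,1,0,0,0,0,1,0,0,0,0,1,0,0,0,0,1,0,0,0,0]
}}

```text
time: 3.65
tcp_pos: [0.4901, -0.2252, 0.1027]
orientation: [[-0.466, -0.004, 0.885], [-0.885, 0.004, -0.466], [-0.002, -1.0, -0.006]]
force: [0.7, 0.2, 0.1]
grip_width: 0.0122
```

{"fn": "play_rows", "kwargs": {
  "rows": [1,0,0,0,0,1,0,0,0,0,1,0,0,0,0,1,0,0,0,0,1,0,0,0,0]
}}

```text
time: 4.15
tcp_pos: [0.4901, -0.2252, 0.1026]
orientation: [[-0.466, -0.005, 0.885], [-0.885, 0.005, -0.466], [-0.002, -1.0, -0.006]]
force: [-0.4, 0.2, -0.6]
grip_width: -0.0003
```

```bash
python3 - <<'E'
from h import *
o=monitor.get_obs(); print(o['tcp_pos'],o['grip_width'],o['force'],o['torque'],o['qpos'])
a=get_image('wrist'); b=get_image('scene')[150:300,120:260]
b=cv2.resize(b,None,fx=2,fy=2)
w=np.zeros((720,560,3),np.uint8); w[:420]=a; w[420:720,:280]=b; w=cv2.resize(w,None,fx=.83,fy=.83)
cv2.imwrite('pics/c1.png',w[:,:,::-1])
E
```

```text
[ 0.4901 -0.2252  0.1026] -0.00029297718575690095 [-0.4236  0.1716 -0.6087] [-0.0363 -0.0321 -0.0021] [-32.8727  27.1059  92.934    0.091   60.32    -5.1453]
```

View pics/c1.png

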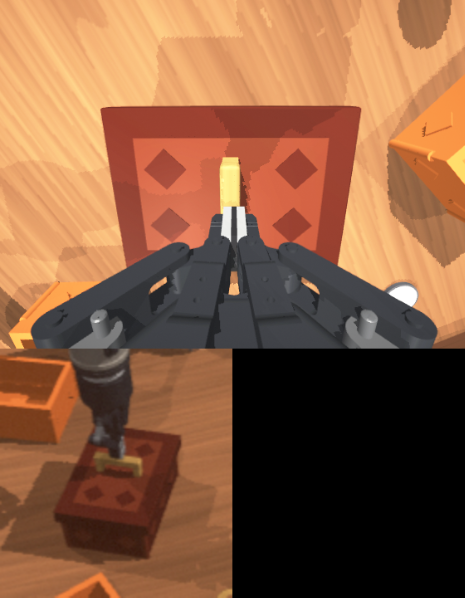

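```bash
python3 - <<'E'
from h import *
o=monitor.get_obs(); t=o['tcp_pos']; R=o['orientation']
for n in ('wrist','top','scene'):
    p=camera_params(n); im=get_image(n); cv2.imwrite(f'pics/{n}2.png',im[:,:,::-1])
    W=p['attitude'].T
    pts=np.array([t,t-R[:,1]*.0187,[.488,-.2245,.123],[.488+.037*np.cos(np.radians(62.5)),-.2245+.037*np.sin(np.radians(62.5)),.123],[.488-.037*np.cos(np.radians(62.5)),-.2245-.037*np.sin(np.radians(62.5)),.123]])
    print(n,cv2.projectPoints((pts-p['origin'])@W.T,np.zeros(3),np.zeros(3),p['camera_matrix'],p['dist_coeffs'])[0].reshape(-1,2))
p=camera_params('wrist'); im=cv2.imread('pics/wrist2.png')[:,:,::-1].copy()
c=mask(im,(0,120,40),(9,255,255),(100,100,460,330))
ap=cv2.approxPolyDP(cv2.convexHull(c),6,True).reshape(-1,2);print(np.c_[ap,cast(p,ap,.09)[:,:2]])
c=mask(im,(18,80,60),(35,255,255),(240,160,320,300)); x,y,w,h=cv2.boundingRect(c); print(x,y,w,h,cast(p,[[x+w/2,y]],.123))
ims=[cv2.resize(a,(560,420),interpolation=cv2.INTER_CUBIC) for a in (im[160:340,170:410],cv2.imread('pics/scene2.png')[190:250,150:230,::-1])]
cv2.imwrite('pics/c2.png',cv2.resize(np.vstack(ims),(400,600))[:,:,::-1])
E
```

```text
wrist [[280.3914 243.1883]
 [280.2657 256.6398]
 [276.3116 258.4431]
 [275.6513 196.6773]
 [276.8989 312.1808]]
top [[365.3514 207.6371]
 [366.6546 206.3479]
 [366.5142 206.9572]
 [355.0062 201.0064]
 [378.1109 212.9519]]
scene [[191.6906 220.842 ]
 [190.8043 215.8492]
 [190.8857 214.7439]
 [204.9137 216.7205]
 [176.9648 212.7822]]
[[434.     130.       0.6068  -0.2069]
 [406.     319.       0.5427  -0.3307]
 [152.     320.       0.3694  -0.2418]
 [122.     130.       0.4356  -0.117 ]]
265 190 24 68 [[ 0.5075 -0.1888  0.123 ]]
```

View pics/c2.png

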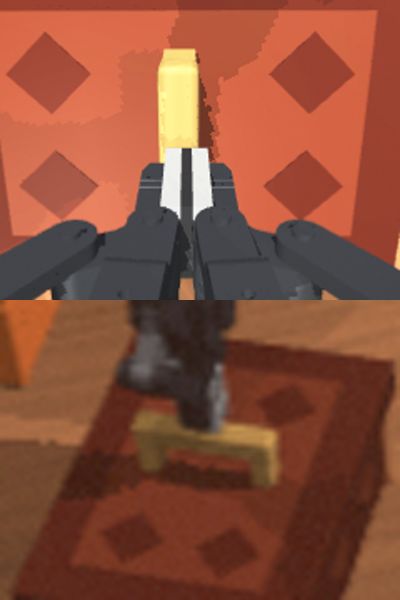

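The fingers closed on top of the bar: the scene crop shows the bar's front face unobstructed and the tips ending at its top edge. So the real tips are higher than the reported TCP. I'll open, go about 2 cm lower while watching the force, and try again.

{"fn": "play_rows", "kwargs": {
  "rows": [-1,-0.002,0.001,0,0,-1,0,0,0,0,-1,0,0,0,0,-1,0,0,0,0,-1,0,0,0,0]
}}

```text
time: 4.9
tcp_pos: [0.4878, -0.2241, 0.1027]
orientation: [[-0.466, -0.005, 0.885], [-0.885, 0.005, -0.466], [-0.002, -1.0, -0.006]]
force: [-0.5, 0.1, 0.3]
grip_width: 0.0723
```

{"fn": "play_rows", "kwargs": {
  "rows": [-1,0,0,-0.006,0,-1,0,0,-0.005,0,-1,0,0,-0.005,0,-1,0,0,-0.002,0,-1,0,0,0,0]
}}

```text
time: 5.4
tcp_pos: [0.4875, -0.2239, 0.0825]
orientation: [[-0.466, -0.005, 0.885], [-0.885, 0.005, -0.466], [-0.002, -1.0, -0.007]]
force: [0.3, 0.7, 0.4]
grip_width: 0.0853
```

```bash
python3 - <<'E'
from h import *
o=monitor.get_obs(); print(o['tcp_pos'],o['grip_width'],o['force'],o['torque'])
b=get_image('scene')[180:255,140:240]; a=get_image('wrist')
cv2.imwrite('pics/c3.png',np.vstack([cv2.resize(b,(400,300),interpolation=cv2.INTER_CUBIC),cv2.resize(a,(400,300))])[:,:,::-1])
E
```

```text
[ 0.4875 -0.2239  0.0825] 0.08534497361893235 [0.3076 0.6882 0.3664] [ 0.0199 -0.0219  0.0164]
```

View pics/c3.png

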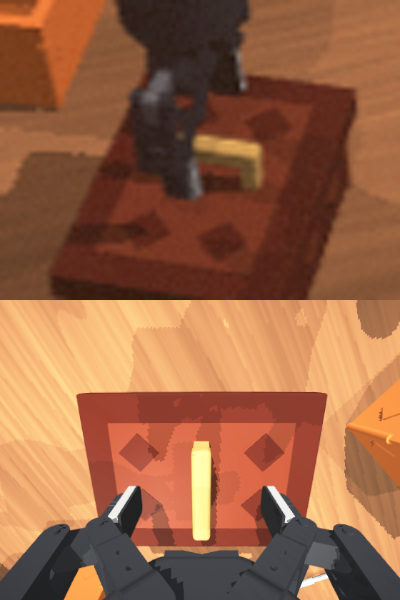

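The fingers now straddle the bar, with the tips level with its posts. I'll close partway first and check the force.

{"fn": "play_rows", "kwargs": {
  "rows": [0.5,0,0,0,0,0.5,0,0,0,0,0.5,0,0,0,0,0.5,0,0,0,0,0.5,0,0,0,0]
}}

```text
time: 6.0
tcp_pos: [0.4882, -0.2243, 0.0836]
orientation: [[-0.466, -0.004, 0.885], [-0.885, 0.004, -0.466], [-0.002, -1.0, -0.005]]
force: [0.4, -0.9, -0.3]
grip_width: 0.0214
```

{"fn": "play_rows", "kwargs": {
  "rows": [1,0,0,0,0,1,0,0,0,0,1,0,0,0,0,1,0,0,0,0,1,0,0,0,0]
}}

```text
time: 6.5
tcp_pos: [0.4883, -0.2244, 0.0839]
orientation: [[-0.466, -0.003, 0.885], [-0.885, 0.004, -0.466], [-0.002, -1.0, -0.005]]
force: [-0.7, -0.1, 0.3]
grip_width: 0.0121
```

{"fn": "play_rows", "kwargs": {
  "rows": [1,0,0,0,0,1,0,0,0,0,1,0,0,0.003,0,1,0,0,0.006,0,1,0,0,0.01,0]
}}

```text
time: 7.0
tcp_pos: [0.4865, -0.2232, 0.1016]
orientation: [[-0.466, -0.008, 0.885], [-0.885, 0.007, -0.466], [-0.002, -1.0, -0.011]]
force: [-0.1, 0.3, -3.8]
grip_width: 0.0123
```

{"fn": "play_rows", "kwargs": {
  "rows": [1,0,0,0.012,0,1,0,0,0.02,0,1,0,0,0.025,0,1,0,0.015,0.02,1,1,0.002,0.025,0.01,2]
}}

```text
time: 7.5
tcp_pos: [0.4875, -0.1844, 0.194]
orientation: [[-0.421, -0.01, 0.907], [-0.907, 0.006, -0.421], [-0.001, -1.0, -0.011]]
force: [-0.0, 0.9, -3.6]
grip_width: 0.0121
```

{"fn": "play_rows", "kwargs": {
  "rows": [1,0.004,0.033,0.004,3,1,0.004,0.035,0,3,1,0.004,0.035,0,3,1,0.004,0.035,0,3,1,0.004,0.035,0,3]
}}

```text
time: 8.0
tcp_pos: [0.5081, -0.0074, 0.2047]
orientation: [[-0.167, -0.003, 0.986], [-0.986, 0.001, -0.167], [-0.001, -1.0, -0.003]]
force: [0.3, 0.3, -3.9]
grip_width: 0.0121
```

{"fn": "play_rows", "kwargs": {
  "rows": [1,0.003,0.035,0,3,1,0.003,0.035,0,3,1,0.003,0.035,0,2,1,0.002,0.03,0,2,1,0,0.015,0,0]
}}

```text
time: 8.5
tcp_pos: [0.5182, 0.1515, 0.2086]
orientation: [[0.019, -0.0, 1.0], [-1.0, 0.002, 0.019], [-0.002, -1.0, -0.0]]
force: [0.8, 0.8, -4.3]
grip_width: 0.0122
```

{"fn": "play_rows", "kwargs": {
  "rows": [1,0,0.016,-0.01,0,1,0,0.007,-0.03,0,1,0,0,-0.04,0,1,0,0,-0.04,0,1,0,0,-0.025,0]
}}

```text
time: 9.0
tcp_pos: [0.5207, 0.1802, 0.0676]
orientation: [[0.025, 0.014, 1.0], [-1.0, 0.005, 0.025], [-0.005, -1.0, 0.015]]
force: [-0.0, -0.0, -3.7]
grip_width: 0.0126
```

```bash
python3 - <<'E'
from h import *
o=monitor.get_obs(); print(o['tcp_pos'],o['grip_width'],o['force'],o['torque'])
R=o['orientation'];print(np.degrees(np.arctan2(R[1,2],R[0,2])),R[:,1])
p=camera_params('wrist'); a=get_image('wrist'); cv2.imwrite('pics/w4.png',a[:,:,::-1]); print(p['origin'])
c=mask(a,(0,120,40),(9,255,255),(60,60,500,330))
z=o['tcp_pos'][2]-.0159+.022
ap=cv2.approxPolyDP(cv2.convexHull(c),6,True).reshape(-1,2);print(np.c_[ap,cast(p,ap,z)[:,:2]])
b=get_image('scene')[160:290,250:410]
cv2.imwrite('pics/c4.png',np.vstack([cv2.resize(b,(400,300),interpolation=cv2.INTER_CUBIC),cv2.resize(a,(400,300))])[:,:,::-1])
E
```

```text
[0.5207 0.1802 0.0676] 0.012588908209904846 [-0.0455 -0.0233 -3.7332] [ 0.006   0.0095 -0.0085]
1.4132919281013685 [ 0.0145  0.0054 -0.9999]
[0.5172 0.2571 0.2387]
[[456.     132.       0.6183   0.2524]
 [422.     322.       0.621    0.1242]
 [141.     320.       0.4271   0.1233]
 [108.     132.       0.4237   0.2476]]
```

View pics/c4.png

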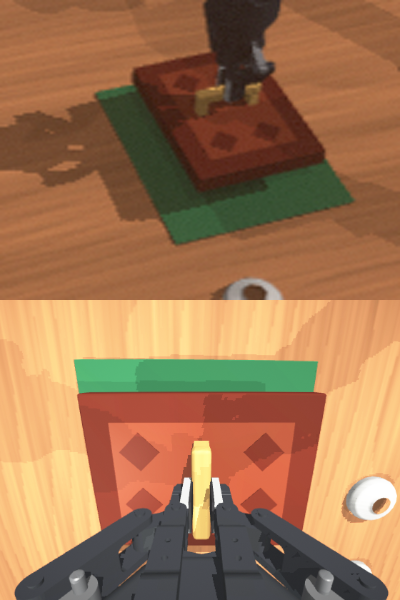

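{"fn": "play_rows", "kwargs": {
  "rows": [1,-0.002,-0.003,-0.015,0,1,-0.001,-0.001,-0.012,0,1,0,0,-0.006,0,1,0,0,-0.003,0,1,0,0,0,0]
}}

```text
time: 9.6
tcp_pos: [0.5208, 0.1765, 0.0359]
orientation: [[0.024, 0.019, 1.0], [-1.0, 0.006, 0.024], [-0.006, -1.0, 0.019]]
force: [-0.9, 0.5, -2.8]
grip_width: 0.0119
```

{"fn": "play_rows", "kwargs": {
  "rows": [1,-0.003,-0.001,-0.006,0,1,0,0,-0.003,0,1,0,0,-0.002,0,1,0,0,-0.001,0,1,0,0,0,0]
}}

```text
time: 10.1
tcp_pos: [0.5188, 0.1758, 0.0247]
orientation: [[0.024, 0.022, 0.999], [-1.0, 0.007, 0.024], [-0.006, -1.0, 0.023]]
force: [-0.4, -0.6, -4.0]
grip_width: 0.0121
```

{"fn": "play_rows", "kwargs": {
  "rows": [1,0,0,-0.002,0,1,0,0,-0.001,0,1,0,0,0,0,1,0,0,0,0,1,0,0,0,0]
}}

```text
time: 10.6
tcp_pos: [0.5191, 0.1758, 0.022]
orientation: [[0.024, 0.023, 0.999], [-1.0, 0.007, 0.024], [-0.006, -1.0, 0.023]]
force: [-0.2, -0.5, -2.7]
grip_width: 0.0122
```

{"fn": "play_rows", "kwargs": {
  "rows": [1,0,0,-0.001,0,1,0,0,-0.001,0,1,0,0,0,0,1,0,0,0,0,1,0,0,0,0]
}}

```text
time: 11.1
tcp_pos: [0.5197, 0.1759, 0.0209]
orientation: [[0.024, 0.024, 0.999], [-1.0, 0.007, 0.024], [-0.007, -1.0, 0.024]]
force: [-0.2, 0.0, 0.5]
grip_width: 0.0121
```

The mat now carries the lid's weight (force about 0), so I'll release and rise.

{"fn": "play_rows", "kwargs": {
  "rows": [0.6,0,0,0,0,0.6,0,0,0,0,0.2,0,0,0,0,-0.3,0,0,0,0,-0.3,0,0,0,0]
}}

```text
time: 11.6
tcp_pos: [0.5208, 0.1762, 0.0213]
orientation: [[0.024, 0.027, 0.999], [-1.0, 0.008, 0.024], [-0.007, -1.0, 0.027]]
force: [0.4, -0.1, 0.1]
grip_width: 0.0557
```

{"fn": "play_rows", "kwargs": {
  "rows": [-0.3,0,0,0.01,0,-0.3,0,0,0.02,0,-0.3,0,0,0.03,0,-0.3,0,0,0.04,0,-1,0,0,0.04,0]
}}

```text
time: 12.1
tcp_pos: [0.5163, 0.1752, 0.1625]
orientation: [[0.024, 0.015, 1.0], [-1.0, 0.006, 0.024], [-0.005, -1.0, 0.015]]
force: [1.6, -0.3, 0.3]
grip_width: 0.0683
```

{"fn": "play_rows", "kwargs": {
  "rows": [-1,0,-0.02,0.03,-2,-1,-0.003,-0.04,0.01,-3,-1,-0.004,-0.043,0.01,-3,-1,-0.004,-0.043,0.01,-3,-1,-0.004,-0.043,0.01,-3]
}}

```text
time: 12.6
tcp_pos: [0.5026, -0.0142, 0.2457]
orientation: [[-0.217, 0.033, 0.976], [-0.976, 0.001, -0.217], [-0.008, -0.999, 0.032]]
force: [0.9, 0.5, -0.1]
grip_width: 0.0855
```

{"fn": "play_rows", "kwargs": {
  "rows": [-1,-0.004,-0.042,0,-3,-1,-0.003,-0.043,0,-3,-1,-0.003,-0.042,0,-3,-1,-0.002,-0.04,0,-3,-1,0,-0.03,0,-2]
}}

```text
time: 13.1
tcp_pos: [0.4885, -0.2206, 0.2529]
orientation: [[-0.458, 0.041, 0.888], [-0.889, -0.012, -0.458], [-0.008, -0.999, 0.042]]
force: [-0.5, 0.8, -0.3]
grip_width: 0.0853
```

```bash
python3 - <<'E'
from h import *
o=monitor.get_obs(); print(o['time'],o['tcp_pos'],o['grip_width'],o['force'])
R=o['orientation'];print(np.degrees(np.arctan2(R[1,2],R[0,2])),R[:,1])
p=camera_params('wrist'); a=get_image('wrist'); cv2.imwrite('pics/w5.png',a[:,:,::-1]); np.savez('w5.npz',**p)
b=get_image('top'); cv2.imwrite('pics/top5.png',b[:,:,::-1])
cv2.imwrite('pics/c5.png',np.vstack([cv2.resize(a,(520,390)),cv2.resize(b[140:260,180:420],(420,210),interpolation=cv2.INTER_CUBIC)[:, :][:,:] if 0 else cv2.copyMakeBorder(cv2.resize(b[140:260,180:420],(420,210),interpolation=cv2.INTER_CUBIC),0,0,0,100,cv2.BORDER_CONSTANT)])[:,:,::-1])
pt=camera_params('top'); c=mask(b,(0,120,10),(9,255,200),(195,150,285,260))
print('lid on mat',rect(cast(pt,c,.026)))
E
```

```text
13.1 [ 0.4885 -0.2206  0.2529] 0.08528394064684239 [-0.5187  0.7956 -0.2658]
-27.25859154776764 [ 0.0408 -0.0122 -0.9991]
lid on mat (array([0.5171, 0.1696]), array([191.3857, 144.024 ]), 0.9637601971626282)
```

View pics/c5.png

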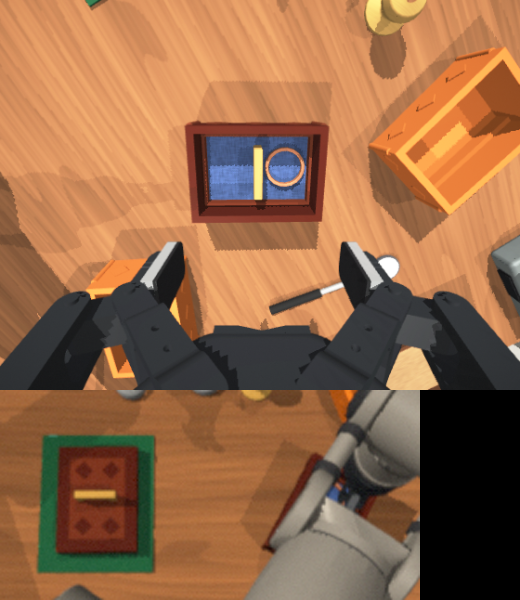

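The lid lies on the mat, centred to within about 5 mm and aligned. The tray shows its plate at about (258,174) in the reduced wrist view, with the bangle to its right. The tool has picked up a 2.4° tilt, so before grasping I'll see how moves affect it.

{"fn": "play_rows", "kwargs": {
  "rows": [-1,0,0,0.03,0,-1,0,0,0.03,0,-1,0,0,0.03,0,-1,0,0,0.03,0,-1,0,0,0,0]
}}

```text
time: 13.7
tcp_pos: [0.486, -0.2184, 0.3785]
orientation: [[-0.458, 0.039, 0.888], [-0.889, -0.01, -0.458], [-0.009, -0.999, 0.039]]
force: [-0.0, 0.8, -0.0]
grip_width: 0.0852
```

{"fn": "play_rows", "kwargs": {
  "rows": [-1,0,0,-0.01,0,-1,0,0,-0.01,0,-1,0,0,-0.01,0,-1,0,0,-0.01,0,-1,0,0,-0.01,0]
}}

```text
time: 14.2
tcp_pos: [0.4847, -0.2157, 0.3225]
orientation: [[-0.456, 0.036, 0.889], [-0.89, -0.008, -0.456], [-0.01, -0.999, 0.036]]
force: [-0.6, -0.3, -0.3]
grip_width: 0.0856
```

{"fn": "play_rows", "kwargs": {
  "rows": [-1,0,0,-0.01,0,-1,0,0,-0.01,0,-1,0,0,-0.01,0,-1,0,0,-0.01,0,-1,0,0,-0.01,0]
}}

```text
time: 14.7
tcp_pos: [0.484, -0.2155, 0.2662]
orientation: [[-0.456, 0.033, 0.889], [-0.89, -0.006, -0.456], [-0.01, -0.999, 0.032]]
force: [0.2, -0.6, -0.9]
grip_width: 0.0856
```

```bash
python3 - <<'E'
from h import *
p=np.load('w5.npz'); im=cv2.imread('pics/w5.png')[:,:,::-1].copy()
c=mask(im,(18,80,100),(35,255,255),(265,150,292,222)); print(cv2.boundingRect(c))
print('tray plate top',rect(cast(p,c,.076)))
c=mask(im,(0,120,20),(9,255,255),(190,120,365,245)); print(cv2.boundingRect(c))
P=cast(p,cv2.convexHull(c),.08);print('box rim',rect(P))
c=mask(im,(100,60,30),(125,255,255),(200,130,345,230)); print('blue',rect(cast(p,c,.034)),cv2.boundingRect(c))
E
```

```text
(273, 156, 10, 59)
tray plate top (array([ 0.4903, -0.2244]), array([73.0757, 11.3964]), 62.28224182128906)
(199, 130, 155, 110)
box rim (array([ 0.4888, -0.2253]), array([135.6683, 180.9095]), 62.23332214355469)
blue (array([ 0.4887, -0.2278]), array([ 94.1969, 145.2327]), 62.367652893066406) (222, 147, 110, 68)
```

{"fn": "play_rows", "kwargs": {
  "rows": [-1,0,0,0,0,-1,0,0,0,0,-1,0,0,0,0,-1,0,0,0,0,-1,0,0,0,0]
}}

```text
time: 15.2
tcp_pos: [0.4841, -0.2156, 0.2657]
orientation: [[-0.456, 0.033, 0.889], [-0.89, -0.006, -0.457], [-0.01, -0.999, 0.032]]
force: [0.5, -0.0, 0.8]
grip_width: 0.0854
```

{"fn": "play_rows", "kwargs": {
  "rows": [-1,0,0,0.02,0,-1,0,0,0.02,0,-1,0,0,0.02,0,-1,0,0,0.02,0,-1,0,0,0.02,0]
}}

```text
time: 15.7
tcp_pos: [0.4829, -0.2148, 0.3677]
orientation: [[-0.456, 0.03, 0.889], [-0.89, -0.004, -0.457], [-0.01, -1.0, 0.028]]
force: [-0.2, -0.5, 0.0]
grip_width: 0.0855
```

{"fn": "play_rows", "kwargs": {
  "rows": [-1,0,0,-0.02,0,-1,0,0,-0.02,0,-1,0,0,-0.02,0,-1,0,0,-0.02,0,-1,0,0,-0.02,0]
}}

```text
time: 16.2
tcp_pos: [0.4859, -0.2166, 0.2738]
orientation: [[-0.456, 0.046, 0.889], [-0.89, -0.014, -0.456], [-0.008, -0.999, 0.048]]
force: [0.7, 0.5, 0.6]
grip_width: 0.0856
```

{"fn": "play_rows", "kwargs": {
  "rows": [-1,-0.018,0.008,0,0,-1,-0.018,0.008,0,0,-1,-0.018,0.008,0,0,-1,-0.018,0.008,0,0,-1,0,0,0,0]
}}

```text
time: 16.7
tcp_pos: [0.4107, -0.1829, 0.2708]
orientation: [[-0.456, 0.042, 0.889], [-0.89, -0.012, -0.456], [-0.009, -0.999, 0.043]]
force: [-0.4, -0.1, -0.8]
grip_width: 0.0856
```

{"fn": "play_rows", "kwargs": {
  "rows": [-1,0.018,-0.008,0,0,-1,0.018,-0.008,0,0,-1,0.018,-0.008,0,0,-1,0.018,-0.008,0,0,-1,0,0,0,0]
}}

```text
time: 17.2
tcp_pos: [0.4882, -0.2177, 0.2732]
orientation: [[-0.457, 0.049, 0.888], [-0.89, -0.016, -0.457], [-0.008, -0.999, 0.051]]
force: [-0.4, 0.6, -0.1]
grip_width: 0.0856
```

{"fn": "play_rows", "kwargs": {
  "rows": [-1,-0.0,0.0,0.04,0,-1,0,0,0.04,0,-1,0,0,0,0,-1,0,0,0,0,-1,0,0,0,0]
}}

```text
time: 17.7
tcp_pos: [0.4873, -0.217, 0.3536]
orientation: [[-0.457, 0.045, 0.889], [-0.89, -0.013, -0.456], [-0.009, -0.999, 0.046]]
force: [0.0, 0.2, 0.2]
grip_width: 0.0852
```

{"fn": "play_rows", "kwargs": {
  "rows": [-1,0,0,-0.01,0,-1,0,0,-0.01,0,-1,0,0,-0.01,0,-1,0,0,-0.01,0,-1,0,0,-0.01,0]
}}

```text
time: 18.2
tcp_pos: [0.4858, -0.2161, 0.2964]
orientation: [[-0.457, 0.04, 0.889], [-0.89, -0.01, -0.457], [-0.009, -0.999, 0.041]]
force: [-0.2, -0.0, -0.1]
grip_width: 0.0855
```

{"fn": "play_rows", "kwargs": {
  "rows": [-1,0,0,0.04,0,-1,0,0,0.03,0,-1,0,0,0,0,-1,0,0,0,0,-1,0,0,-0.008,0]
}}

```text
time: 18.7
tcp_pos: [0.4828, -0.2142, 0.3511]
orientation: [[-0.457, 0.028, 0.889], [-0.889, -0.002, -0.457], [-0.011, -1.0, 0.026]]
force: [0.0, 0.7, 0.9]
grip_width: 0.0854
```

{"fn": "play_rows", "kwargs": {
  "rows": [-1,0,0,-0.008,0,-1,0,0,-0.008,0,-1,0,0,-0.008,0,-1,0,0,-0.008,0,-1,0,0,-0.008,0]
}}

```text
time: 19.2
tcp_pos: [0.4813, -0.2133, 0.3029]
orientation: [[-0.457, 0.021, 0.889], [-0.889, 0.002, -0.457], [-0.011, -1.0, 0.018]]
force: [0.4, 0.0, -0.0]
grip_width: 0.0851
```

{"fn": "play_rows", "kwargs": {
  "rows": [-1,0,0,-0.01,0,-1,0,0,-0.01,0,-1,0,0,-0.01,0,-1,0,0,-0.01,0,-1,0,0,-0.01,0]
}}

```text
time: 19.7
tcp_pos: [0.4812, -0.2132, 0.2484]
orientation: [[-0.457, 0.021, 0.889], [-0.889, 0.002, -0.457], [-0.011, -1.0, 0.018]]
force: [0.4, -0.7, 0.5]
grip_width: 0.0852
```

{"fn": "play_rows", "kwargs": {
  "rows": [-1,0,0,-0.013,0,-1,0,0,-0.013,0,-1,0,0,-0.013,0,-1,0,0,-0.013,0,-1,0,0,-0.013,0]
}}

```text
time: 20.2
tcp_pos: [0.4813, -0.2133, 0.1789]
orientation: [[-0.457, 0.022, 0.889], [-0.889, 0.001, -0.457], [-0.011, -1.0, 0.019]]
force: [-0.1, -1.1, -0.5]
grip_width: 0.0856
```

{"fn": "play_rows", "kwargs": {
  "rows": [-1,0,0,0.04,0,-1,0,0,0.02,0,-1,0,0,0,0,-1,0,0,0,0,-1,0,0,-0.008,0]
}}

```text
time: 20.7
tcp_pos: [0.4796, -0.2122, 0.2263]
orientation: [[-0.457, 0.016, 0.889], [-0.889, 0.005, -0.457], [-0.012, -1.0, 0.012]]
force: [-0.6, 0.4, 0.2]
grip_width: 0.0855
```

{"fn": "play_rows", "kwargs": {
  "rows": [-1,0,0,-0.008,0,-1,0,0,-0.008,0,-1,0,0,-0.008,0,-1,0,0,-0.008,0,-1,0,0,-0.008,0]
}}

```text
time: 21.2
tcp_pos: [0.4777, -0.2111, 0.1786]
orientation: [[-0.457, 0.01, 0.889], [-0.889, 0.009, -0.457], [-0.013, -1.0, 0.005]]
force: [0.4, 0.8, -0.3]
grip_width: 0.0854
```

{"fn": "play_rows", "kwargs": {
  "rows": [-1,0.003,-0.003,-0.008,0,-1,0.003,-0.003,-0.008,-0.5,-1,0.003,-0.003,-0.008,0,-1,0.002,-0.003,-0.008,0,-1,0.001,-0.002,-0.008,0]
}}

```text
time: 21.7
tcp_pos: [0.4909, -0.2263, 0.1347]
orientation: [[-0.466, 0.011, 0.885], [-0.885, 0.009, -0.466], [-0.013, -1.0, 0.005]]
force: [0.6, 0.8, -0.1]
grip_width: 0.0853
```

{"fn": "play_rows", "kwargs": {
  "rows": [-1,0,0,-0.008,0,-1,0,0,-0.008,0,-1,0,0,-0.008,0,-1,0,0,-0.005,0,-1,0,0,0,0]
}}

```text
time: 22.2
tcp_pos: [0.4902, -0.2261, 0.1017]
orientation: [[-0.466, 0.008, 0.885], [-0.885, 0.01, -0.466], [-0.013, -1.0, 0.003]]
force: [-0.2, 0.2, -0.1]
grip_width: 0.0854
```

```bash
python3 - <<'E'
from h import *
o=monitor.get_obs(); print(o['time'],o['tcp_pos'],o['grip_width'],o['force'])
R=o['orientation'];print(np.degrees(np.arctan2(R[1,2],R[0,2])),R[:,1])
p=camera_params('wrist'); im=get_image('wrist'); cv2.imwrite('pics/w6.png',im[:,:,::-1])
c=mask(im,(18,80,80),(35,255,255),(240,150,330,340)); print(cv2.boundingRect(c),rect(cast(p,c,.076)))
t=o['tcp_pos'];tz=t-R[:,1]*.0187
print(cv2.projectPoints((np.array([t,tz,[.4895,-.225,.076]])-p['origin'])@p['attitude'],np.zeros(3),np.zeros(3),p['camera_matrix'],p['dist_coeffs'])[0].reshape(-1,2))
c=mask(im,(0,120,20),(9,255,255),(100,80,460,380)); print('rim',rect(cast(p,cv2.convexHull(c),.08)))
E
```

```text
22.2 [ 0.4902 -0.2261  0.1017] 0.0854334443354869 [-0.219   0.162  -0.1222]
-27.772554820714163 [ 0.0085  0.01   -0.9999]
(271, 175, 17, 98) (array([ 0.4905, -0.2238]), array([75.0949, 11.2496]), 62.579105377197266)
[[280.3794 243.2124]
 [280.2513 256.668 ]
 [278.8372 228.0036]]
rim (array([ 0.4887, -0.2251]), array([136.0325, 181.0852]), 62.25336456298828)
```

View pics/w6.png

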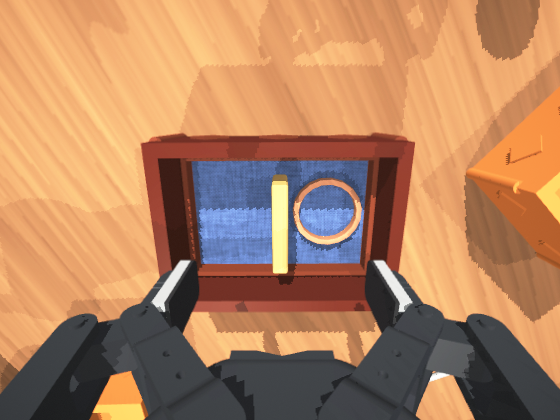

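{"fn": "play_rows", "kwargs": {
  "rows": [-1,0,0.001,-0.009,0,-1,0,0,-0.009,0,-1,0,0,-0.009,0,-1,0,0,-0.009,0,-1,0,0,-0.006,0]
}}

```text
time: 22.75
tcp_pos: [0.4911, -0.2255, 0.058]
orientation: [[-0.466, 0.012, 0.885], [-0.885, 0.008, -0.466], [-0.013, -1.0, 0.006]]
force: [-0.7, -0.9, -0.2]
grip_width: 0.0855
```

{"fn": "play_rows", "kwargs": {
  "rows": [-1,0,0,-0.006,0,-1,0,0,-0.005,0,-1,0,0,-0.002,0,-1,0,0,0,0,-1,0,0,0,0]
}}

```text
time: 23.25
tcp_pos: [0.4907, -0.2253, 0.0426]
orientation: [[-0.466, 0.01, 0.885], [-0.885, 0.009, -0.466], [-0.013, -1.0, 0.005]]
force: [-0.2, -0.6, -0.5]
grip_width: 0.0857
```

{"fn": "play_rows", "kwargs": {
  "rows": [-1,-0.001,0.001,-0.004,0,-1,0,0,-0.003,0,-1,0,0,0,0,-1,0,0,0,0,-1,0,0,0,0]
}}

```text
time: 23.75
tcp_pos: [0.4901, -0.2244, 0.0358]
orientation: [[-0.466, 0.011, 0.885], [-0.885, 0.008, -0.466], [-0.013, -1.0, 0.006]]
force: [0.1, 0.5, 0.7]
grip_width: 0.0851
```

{"fn": "play_rows", "kwargs": {
  "rows": [0.5,0,0,0,0,0.5,0,0,0,0,0.5,0,0,0,0,0.5,0,0,0,0,0.5,0,0,0,0]
}}

```text
time: 24.25
tcp_pos: [0.4903, -0.2246, 0.0361]
orientation: [[-0.466, 0.012, 0.885], [-0.885, 0.008, -0.466], [-0.012, -1.0, 0.007]]
force: [-0.1, 1.0, 0.0]
grip_width: 0.0213
```

{"fn": "play_rows", "kwargs": {
  "rows": [0.7,0,0,0,0,0.8,0,0,0,0,1,0,0,0,0,1,0,0,0,0,1,0,0,0,0]
}}

```text
time: 24.75
tcp_pos: [0.4902, -0.2245, 0.0363]
orientation: [[-0.465, 0.012, 0.885], [-0.885, 0.008, -0.466], [-0.012, -1.0, 0.007]]
force: [-1.1, -0.3, 1.1]
grip_width: 0.0104
```

{"fn": "play_rows", "kwargs": {
  "rows": [1,0,0,0,0,1,0,0,0,0,1,0,0,0,0,1,0,0,0.002,0,1,0,0,0.003,0]
}}

```text
time: 25.25
tcp_pos: [0.4892, -0.2239, 0.0403]
orientation: [[-0.466, 0.009, 0.885], [-0.885, 0.01, -0.466], [-0.013, -1.0, 0.004]]
force: [0.2, -0.0, -4.4]
grip_width: 0.0103
```

{"fn": "play_rows", "kwargs": {
  "rows": [1,0.001,-0.001,0.004,0,1,0,0,0.006,0,1,0,0,0.006,0,1,0,0,0.006,0,1,0,0,0.006,0]
}}

```text
time: 25.75
tcp_pos: [0.4895, -0.2245, 0.0696]
orientation: [[-0.466, 0.007, 0.885], [-0.885, 0.011, -0.466], [-0.013, -1.0, 0.001]]
force: [-0.4, -0.0, -3.9]
grip_width: 0.0103
```

{"fn": "play_rows", "kwargs": {
  "rows": [1,0.001,-0.001,0.007,0,1,0,0,0.007,0,1,0,0,0.007,0,1,0,0,0.007,0,1,0,0,0.006,0]
}}

```text
time: 26.25
tcp_pos: [0.4908, -0.2257, 0.1073]
orientation: [[-0.466, 0.008, 0.885], [-0.885, 0.01, -0.466], [-0.013, -1.0, 0.002]]
force: [0.4, -0.2, -4.0]
grip_width: 0.0102
```

{"fn": "play_rows", "kwargs": {
  "rows": [1,0,0,0.008,0,1,0,0,0.009,0,1,0,0,0.009,0,1,0,0,0.009,0,1,0,0,0.008,0]
}}

```text
time: 26.75
tcp_pos: [0.4905, -0.2255, 0.154]
orientation: [[-0.466, 0.008, 0.885], [-0.885, 0.011, -0.466], [-0.013, -1.0, 0.002]]
force: [0.8, -0.3, -3.7]
grip_width: 0.0102
```

{"fn": "play_rows", "kwargs": {
  "rows": [1,0,0,0.008,0,1,0,0,0.007,0,1,0,0,0.005,0,1,0,0,0.003,0,1,0,0,0.001,0]
}}

```text
time: 27.25
tcp_pos: [0.4908, -0.2256, 0.1814]
orientation: [[-0.466, 0.009, 0.885], [-0.885, 0.01, -0.466], [-0.013, -1.0, 0.004]]
force: [-0.5, 1.2, -4.5]
grip_width: 0.0105
```

{"fn": "play_rows", "kwargs": {
  "rows": [1,0,0,0.003,0,1,0,0,0.001,0,1,0,0,0,0,1,0,0,0,0,1,0,0,0,0]
}}

```text
time: 27.75
tcp_pos: [0.4903, -0.2253, 0.1847]
orientation: [[-0.466, 0.007, 0.885], [-0.885, 0.011, -0.466], [-0.013, -1.0, 0.002]]
force: [0.2, 0.6, -4.1]
grip_width: 0.0104
```

{"fn": "play_rows", "kwargs": {
  "rows": [1,0,0,0,0,1,0,0,0,0,1,0,0,0,0,1,0,0,0,0,1,0,0,0,0]
}}

```text
time: 28.25
tcp_pos: [0.4902, -0.2253, 0.1844]
orientation: [[-0.466, 0.007, 0.885], [-0.885, 0.011, -0.466], [-0.013, -1.0, 0.001]]
force: [-0.7, 0.7, -3.0]
grip_width: 0.0103
```

```bash
python3 - <<'E'
from h import *
o=monitor.get_obs(); print(o['time'],o['tcp_pos'],o['grip_width'],o['force'],np.abs(o['joint_velocities']).max())
p=camera_params('wrist'); a=get_image('wrist'); s=get_image('scene'); t=get_image('top')
cv2.imwrite('pics/w7.png',a[:,:,::-1])
pt=camera_params('top'); c=mask(t,(0,120,10),(9,255,200),(195,150,285,260)); print('lid',rect(cast(pt,c,.026)))
c=mask(a,(100,60,30),(125,255,255),(60,60,500,380)); print('tray lining',rect(cast(p,c,.184)),cv2.boundingRect(c))
f=np.vstack([cv2.resize(a,(400,300)),cv2.resize(s[120:330,110:390],(400,300),interpolation=cv2.INTER_CUBIC)])
cv2.imwrite('pics/c7.png',f[:,:,::-1])
E
```

```text
28.25 [ 0.4902 -0.2253  0.1844] 0.01025295882485323 [-0.6803  0.6802 -3.0357] 0.052105644132768206
lid (array([0.5171, 0.1697]), array([191.3839, 143.5925]), 0.9612352848052979)
tray lining (array([ 0.4903, -0.2263]), array([ 85.8076, 144.5768]), 62.325538635253906) (163, 179, 237, 123)
```

View pics/c7.png

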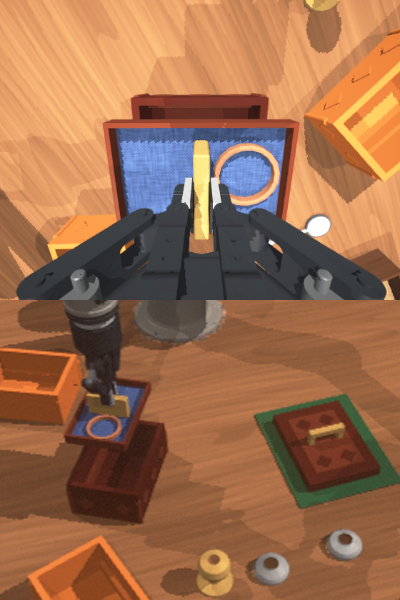

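The tray is held level and still with the bangle in it, above the open box. The lid is flat on the mat, and the bystanders in view stand where they were. I'm handing in.

```bash
python3 -c "
from bench import ctrl
print(ctrl.sign_off())"
```

```text
the job is handed in; nothing more can be done
None
```

The lid is on the green mat, the tray is held above the open box with the bangle in it, and I handed the job in at about 28 s of the 67 s allowed.

- **Lid:** I lifted it by its bar and lowered it onto the mat until the force reading dropped to about 0 N, then released it. It lies right way up and in line with the mat. The top camera puts its centre about 1 mm (x) and 5 mm (y) from the mat's. The arm and wrist-camera readings before release put it within about 2–3 mm.
- **Tray:** I lifted it by the brass plate. By the arm's reading its underside is about 98 mm above the rim, centred over the box to within 1–2 mm. The tool tilted less than 0.5° between grasp and final pose, and the last pictures show the tray level. The arm read as nearly still, and the grip held at 10 mm.
- **Box and other things:** The box and the bystanders in view (doorknob, both caps, orange boxes) looked undisturbed. I compared these by eye and did not measure them. The mirror was only partly in view and the torch was not in the last views, though nothing went near either.

**What went wrong or disagreed:**
- **First grasp:** The first grasp on the lid's bar closed on top of it and slipped off, without visibly moving the lid. The real fingertips seem to sit about 2 cm higher than the reported tool point suggests, so I grasped about 2 cm lower.
- **Tool tilt:** The tool picked up a tilt of nearly 3° between moves. I worked it down to under 1° before grasping the tray.

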